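# Load and couple the coverslipper

## Task

Get the coverslipper ready: set the small blue cover-glass box flat in its open drawer, let go of it and slide the drawer fully shut. Then take the keyed shaft out of its grey stand by its black grip, put it down into the steel hub on the machine, turn it until its key drops into the hub's keyway, and push it fully home until its flange lies flush on the hub. A spring pushes it back out, so finish still gripping the shaft by its grip and pressing it home, without letting go; leave the blue-capped bottle, dish, tube rack and note pad where they are.

Things in the scene. Friction and masses are not known exactly. Their poses are not given: they have to be found in the camera images.
- coverslipper: White bench machine, fixed, 150 deep (x) x 150 wide (y) x 63 mm high. Origin on the worktop under the hub axis; its front (-x) face, with the drawer, is 100 mm in front of the origin, its back 50 mm behind. Its yaw varies by 0.15 rad.
- drawer_floor (a point): Centre of the inner floor of the grey drawer with blue front, about 9 mm above the worktop; axes as the machine's. The drawer runs to the machine's -x. Inside it is 89 mm in x (from -46 to +42 of this point), 104 mm in y, side and back walls 27 mm above the floor. As it starts, up to 15 mm at the back of the inside lies under the machine's top.
- drawer_front (a point): Centre of the outer face of the drawer's blue front panel (136 mm wide, 48 mm high, upper edge 52 mm above the worktop, this point 28 mm); outward is the machine's -x. The face is flat, to be pushed anywhere, nearest the middle is best.
- drawer (a joint): Opening of the drawer in m: 0 shut, 0.085 fully open; starts at 0.078 to 0.085. Friction about 1.2 N, no spring or latch.
- cover_glass: Small square blue box with a white label on top, closed, loose, 34 x 34 x 18 mm, 40 g, origin at the centre of its underside. Stands to the robot's left or right on the worktop, yaw within 0.4 rad.
- stand: Grey round stand for the shaft, fixed on the worktop, foot 64 mm diameter, 18.5 mm high, upright bore 24 mm diameter whose floor is 5 mm above the worktop. Origin at the centre of its underside. It and the box may have changed sides.
- shaft: Loose keyed steel shaft, upright in the stand, 200 g, 81 mm tall, 20 mm diameter, tip chamfered 3 mm; origin at its lower tip, z up along it. One brass key along +x: 6 mm wide, out to 15 mm from the axis, 16 to 30 mm above the tip. Flange 44 mm diameter, 36 to 41 mm above the tip, black grip over it. Starts with the key toward the robot (yaw pi, +-0.5).
- shaft_grip (a point): Point on the shaft axis 66 mm above its tip, in the flat black grip (44 mm along x, 20 mm thick along y, 41 to 81 mm above the tip; a red line on its top and end marks the key side): fingers close along y on the 20 mm thickness. Axes as the shaft's.
- hub: Steel hub with upright bore fixed on the machine's top, 53 mm diameter, 42 mm high, origin at the centre of its underside (63 mm above the worktop). Its +x points along the single keyway (red mark on the face); set roughly toward the robot, at any angle within 0.5 rad of the machine's front.
- hub_face (a point): Centre of the hub's upper face, 105 mm above the worktop; axes as the hub's. Bore 23 mm diameter, keyway 9 mm wide reaching 17 mm from the axis, both open upward. With the key out of line the shaft goes in 16 mm and its key rests on the face; in line, it goes in 28 mm till it meets the spring ejector and 36 mm when home, flange on the face.
- ejector (a joint): Travel of the brass spring ejector in the bore in m: 0 free, about 0.008 with the shaft home. It pushes up with 4 N at 0 and 8 N at 0.008, and lifts the shaft again when it is not held.
- cleaner_bottle: Bottle with a blue cap, 42 mm diameter, 110 mm tall, origin under its centre; leave alone.
- dish: Clear flat round dish, 58 mm diameter, 14 mm high, origin under its centre; leave alone.
- rack: Blue empty tube rack, 38 x 109 x 66 mm, origin under its centre; leave alone.
- pad: Yellow note pad, 76 x 76 x 11 mm, origin under its centre; leave alone.

How it is judged:
On the way, in this order (a step that is already met when the one before it is completed fails the run):
1. the cover-glass box lies flat in the open drawer, let go (x of cover_glass in the frame of drawer_floor between -0.035 and 0.034 m and y of cover_glass in the frame of drawer_floor between -0.045 and 0.045 m and z of cover_glass in the frame of drawer_floor between -0.004 and 0.006 m and angle between cover_glass's own z axis and vertical below 0.15 rad and contact force between the fingers and cover_glass below 0.1 N and value of joint drawer above 0.03 m), for 0.2 s.
2. the drawer is shut with the box in it (x of cover_glass in the frame of drawer_floor between -0.035 and 0.034 m and y of cover_glass in the frame of drawer_floor between -0.045 and 0.045 m and z of cover_glass in the frame of drawer_floor between -0.004 and 0.006 m and angle between cover_glass's own z axis and vertical below 0.15 rad and value of joint drawer below 0.004 m), for 0.2 s.
3. the shaft is home in the hub, key in the keyway (z of shaft in the frame of hub_face below -0.034 m and horizontal distance between shaft and hub_face below 0.004 m and angle between the x axis of shaft and the x axis of hub_face, either way round below 0.2 rad and angle between shaft's own z axis and vertical below 0.08 rad), for 0.2 s.
At the end, for the whole second after the job is handed in: Box flat and released in the drawer, drawer shut within 4 mm; shaft in the hub, key in keyway, flange within 2 mm of the hub face, upright within 0.08 rad, ejector pressed over 5.5 mm, shaft bearing on the hub with over 3 N and still gripped within 32 mm of its grip point (all of step 2 and all of step 3 and contact force between the fingers and cover_glass below 0.1 N and value of joint ejector above 0.0055 m and contact force between the fingers and shaft above 2 N and contact force between shaft and hub above 3 N and distance between the grasp point and shaft_grip below 0.032 m); the arm keeps its last pose, push and grip.
It fails at once if the blue-capped bottle is moved by more than 25 mm (distance of cleaner_bottle from where it was at the start of the episode above 0.025 m).
It fails at once if the clear round dish is moved by more than 25 mm (distance of dish from where it was at the start of the episode above 0.025 m).
It fails at once if the blue tube rack is moved by more than 25 mm (distance of rack from where it was at the start of the episode above 0.025 m).
It fails at once if the yellow note pad is moved by more than 25 mm (distance of pad from where it was at the start of the episode above 0.025 m).
It fails at once if the rack or the bottle is tipped (angle between any of rack, cleaner_bottle's own z axis and vertical above 0.4 rad).
It also fails if it takes over 72 s, if anything falls off the work surface, if the arm or the gripper's body presses on something with over 40 N, if the wrist force passes 120 N, or if a joint passes its speed limit or range.

## Robot

A 6-joint arm with a two-finger parallel gripper is mounted at the origin on the work surface; the furniture and walls round the work are solid. World frame = base frame: x ahead of the robot, y to its left, z up, the work surface at z = 0. Lengths are in m, angles in rad, forces in N, time in s.
With the tool pointing down it reaches from about 0.375 to 0.975 m from the base axis. Payload 3.8 kg.
Tool frame: the origin (TCP) lies at the very end of the fingers, on their centre line; the grasp point (between the pads) lies bot.hold_point_z behind it (bot.hold_point_z is the distance from the TCP to the grasp point, in m); z points along the fingers, y is the line along which they close (so a half turn about z gives the same grasp; the last joint's range is limited). The gripper opens to 85 mm and grips with 20 to 120 N. Pads are 22 mm wide; open, the fingers measure 114 mm over their backs; the gripper's body (76 mm by 85 mm) begins 54 mm behind the grasp point. The pads swing forward as they close: fully open they stand 13 mm farther back than shut.
Start: joints at [-1.21, 0.264, 1.604, -0, 1.274, -0.037], TCP at [0.261, -0.622, 0.231] pointing down, gripper open.
Joint ranges: [-2.63, 2.63], [-0.94, 2.18], [0.31, 2.57], [-1.31, 4.45], [0, 2.66], [-2.55, 2.55]. Speed limits (rad/s): [2.57, 2.57, 3.14, 3.14, 3.14, 3.14].

## Interface

Orientations are given as a rotation vector (axis times angle).
In Python, from workcell import bot gives the robot as it stands.
- The arm moves only by the shell command python3 jog.py 'ROWS' [OPENING] [FORCE]. ROWS is 1 to 5 rows, parted by a bar, with the numbers parted by spaces; each row has 4 numbers: dx, dy, dz in shares of the most that a row can go, 1 being 62.5 mm, then a turn about the tool's z in rad; each row shifts and turns the commanded pose from where the row before left it, along the tool's axes as they then stand; what a row does not reach is not made up. A row lasts 1/8 s, in which the tool goes at most 0.0625 m and 0.188 rad, less where a joint would pass 70% of its speed; a pose out of reach is approached as far as the arm can. OPENING is the opening from 0.0 (shut) to 1.0 (fully open), set as the command begins (- or left out keeps the last). The fingers move at their own pace and stop on an object; FORCE is the grip in N (left out, the last holds). Time passes only in rows, so rows that do not move let the fingers close. It prints the time, the measured TCP pose, the force, the opening and the grip force at its end. Input that does not fit is refused with a message, and nothing moves.
- bot.read_state(): the state, without advancing time (a new reading comes with each control period).
- bot.read_camera(name): name is "side" or "top" or "wrist"; returns the picture (384x512x3 uint8, red, green, blue); there is no depth.
- bot.camera_info(name): a dict with "intrinsics" (3x3 intrinsics, pixels), "k1" (the pictures are not rectified: a ray, as slopes to the right and down, at radius r is drawn at 1 + k1 r^2 times it, then the intrinsics apply), "extrinsics" (4x4, takes a point from camera to world coordinates). Camera axes: x right, y down, z forward; pixel columns grow to the right and rows downward; lengths in m; the calibration is good to about 2 mm. A picture is of the moment at which its call begins: read the wrist's pose just before it. camera_info takes no time and is no camera call; for the wrist camera it gives the pose at the moment of the call.
- bot.finish_job(): hands the job in; it is judged then, once.
The state is a dict: "time": time; "q": joint angles; "joint_vel": joint speeds; "joint_torque": joint torques, N m; "tool_pos": TCP position; "tcp_rot": TCP orientation; "wrist_force": force on the tool from outside, world axes, zero at the start; "torque": the same for the moment, N m; "width": opening from 0.0 (shut) to 1.0 (fully open); "grip_force": force on a finger pad.
Only numpy, scipy, OpenCV 4.12 (cv2) and the standard library are available. Lean on these libraries where they do the work, as an engineer would, in place of code of your own. Each camera call takes 0.05 s, during which the arm holds its last target. There are 200 camera calls.

## Working session

There is one attempt and no reset: what is moved stays moved. The work goes in short steps, Python scripts to look and compute and a shell command to move; the robot and the scene stay as the last step left them, time stands still between calls to the robot, and variables do not carry over. Pictures are saved under pics/ and viewed, at most 10 in all, crops included, and the job is handed in when it is done.

```bash
ls; mkdir -p pics; python3 - <<'E'
from workcell import bot
import cv2,numpy as np
print(bot.hold_point_z); s=bot.read_state(); print(s)
for n in ("top","side"):
    im=bot.read_camera(n); cv2.imwrite(f"pics/{n}0.png",cv2.resize(im[:,:,::-1],(800,600),interpolation=cv2.INTER_CUBIC))
    c=bot.camera_info(n); print(n,c)
E
```

```text
jog.py
pics
workcell.py
0.0187
{'time': 0.0, 'q': array([-1.20987015e+00,  2.64790819e-01,  1.60540875e+00,  2.99157933e-05,
        1.27369068e+00, -3.69052764e-02]), 'joint_vel': array([-0.00191451, -0.00081178,  0.0008032 , -0.00153753,  0.00081677,
        0.00018995]), 'joint_torque': array([ 1.37624596e-03, -5.15111053e+01, -3.67316437e+01,  3.26907812e-04,
        1.29120424e-02,  6.56928677e-06]), 'tool_pos': array([ 0.26124909, -0.62158451,  0.22991788]), 'tcp_rot': array([-3.07742026e+00, -6.20336774e-01,  5.37431313e-04]), 'wrist_force': array([0.3445362 , 0.19796242, 0.85269739]), 'torque': array([ 0.04839683, -0.01611785,  0.02585774]), 'grip_force': 0.0, 'width': 1.0005146169468935}
top {'intrinsics': array([[369.12524035,   0.        , 252.85573722],
       [  0.        , 369.12524035, 192.19971208],
       [  0.        ,   0.        ,   1.        ]]), 'k1': -0.012524734137064442, 'extrinsics': array([[-0.00285476, -0.97647919,  0.21559276,  0.36812656],
       [-0.99999204,  0.00218669, -0.00333721, -0.04382176],
       [ 0.00278728, -0.21560057, -0.97647766,  1.08331946],
       [ 0.        ,  0.        ,  0.        ,  1.        ]])}
side {'intrinsics': array([[353.07740665,   0.        , 250.11290382],
       [  0.        , 353.07740665, 189.61926564],
       [  0.        ,   0.        ,   1.        ]]), 'k1': -0.00296661108576686, 'extrinsics': array([[ 0.9732371 ,  0.17010397, -0.15451274,  0.72405501],
       [ 0.22925168, -0.67211761,  0.70406079, -0.73029268],
       [ 0.01591281, -0.72064038, -0.69312641,  0.80542149],
       [ 0.        ,  0.        ,  0.        ,  1.        ]])}
```

View pics/top0.png

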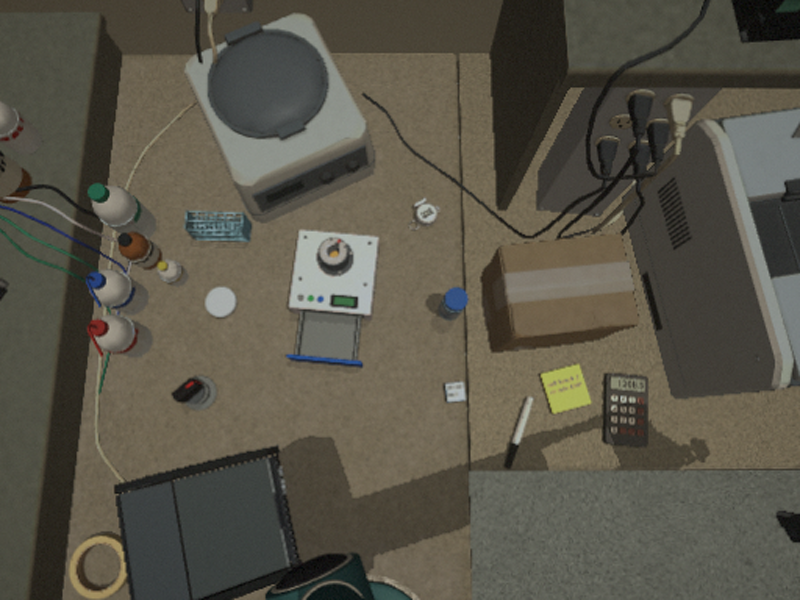

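The top view shows the machine at about (335,270), its hub at (335,253), the drawer front at (325,360), the box at (455,392) and the stand with shaft at (195,392). The bottle is at (455,302), to the right of the machine. I'll enlarge this area.

```bash
cat > h.py <<'E'
from workcell import bot
import cv2,numpy as np
from scipy.spatial.transform import Rotation as R
def ray(c,u,v):
    K=c["intrinsics"]; d=np.array([(u-K[0,2])/K[0,0],(v-K[1,2])/K[1,1]]); x=d.copy()
    for _ in range(5): x=d/(1+c["k1"]*(x@x))
    E=c["extrinsics"]; return E[:3,3],E[:3,:3]@np.array([x[0],x[1],1])
def pt(c,u,v,z):
    o,d=ray(c,u,v); return o+d*(z-o[2])/d[2]
def proj(c,p):
    E=c["extrinsics"]; q=E[:3,:3].T@(np.array(p)-E[:3,3]); x=q[:2]/q[2]; x=x*(1+c["k1"]*(x@x)); K=c["intrinsics"]
    return np.array([K[0,0]*x[0]+K[0,2],K[1,1]*x[1]+K[1,2]])
def crop(im,x0,y0,w,h,s,name):
    cv2.imwrite(name,cv2.resize(im[y0:y0+h,x0:x0+w,::-1],None,fx=s,fy=s,interpolation=cv2.INTER_CUBIC))
def totool(target,yaw=None):
    "offset from current TCP to target in tool axes"
    s=bot.read_state(); M=R.from_rotvec(s["tcp_rot"]).as_matrix()
    print("tcp",s["tool_pos"].round(4),"yaw of tool y",np.arctan2(M[1,1],M[0,1]).round(3),"toolz",M[:,2].round(3))
    return (M.T@(np.array(target)-s["tool_pos"])).round(4)
E
python3 - <<'E'
from h import *
im=bot.read_camera("top"); crop(im,105,140,200,125,4,"pics/top1.png")
E
```

```text
(no output)
```

View pics/top1.png

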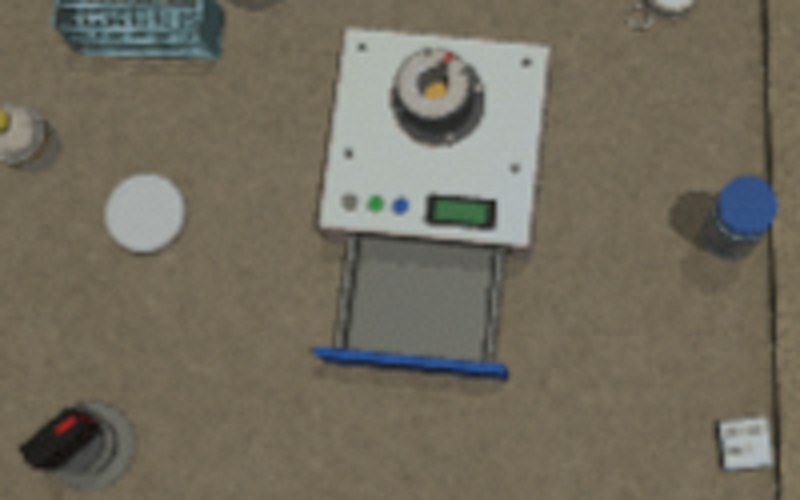

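The crop shows the hub face centred at about (434,84). Its red mark at (448,57) is on the far side. The red line on the shaft grip at (67,425) points up and right. The box label is centred at (746,443), and the drawer front's top edge runs from (316,351) to (507,372).

```bash
python3 - <<'E'
from h import *
c=bot.camera_info("top")
f=lambda u,v,z: pt(c,105+(u+.5)/4-.5,140+(v+.5)/4-.5,z)
m=[f(347,29,.063),f(549,46,.063),f(528,243,.063),f(321,228,.063)]
print("machine",np.round(m,4)); 
a=np.array(m);print("sides",[np.linalg.norm(a[i]-a[i-1]).round(4) for i in range(4)])
yb=a[0]-a[1]; yf=a[3]-a[2]; xs=a[0]-a[3]; xs2=a[1]-a[2]
print("yaws",[np.arctan2(-v[0],v[1]).round(3) for v in (yb,yf)],[np.arctan2(v[1],v[0]).round(3) for v in(xs,xs2)])
print("hub",f(434,84,.105),"red",f(448,57,.105))
d1,d2=f(316,350,.052),f(507,369,.052);print("dfront",d1,d2,np.linalg.norm(d1-d2),(d1+d2)/2)
b=[f(722,422,.018),f(768,417,.018),f(773,467,.018),f(727,470,.018)];print("box",np.round(b,4),np.mean(b,0))
print("grip top",f(61,438,.086),"redline",f(55,433,.086),f(78,418,.086)); print("stand",f(92,446,.0185))
print("bottle",f(747,206,.11),"dish",f(145,212,.014))
t=f(746,443,.018)
# end of grip top corners
g=[f(21,450,.086),f(75,407,.086),f(98,423,.086),f(40,468,.086)];print(np.round(g,4),np.mean(g,0))
E
```

```text
machine [[ 0.7289  0.1312  0.063 ]
 [ 0.7156 -0.0158  0.063 ]
 [ 0.5699 -0.0015  0.063 ]
 [ 0.581   0.1446  0.063 ]]
sides [np.float64(0.1484), np.float64(0.1476), np.float64(0.1463), np.float64(0.1466)]
yaws [np.float64(-0.09), np.float64(-0.076)] [np.float64(-0.091), np.float64(-0.098)]
hub [0.67381952 0.06248543 0.105     ] red [0.69337447 0.05316645 0.105     ]
dfront [0.49601783 0.14697705 0.052     ] [0.48239979 0.01301628 0.052     ] 0.1346511802662168 [0.48920881 0.07999667 0.052     ]
box [[ 0.4478 -0.1395  0.018 ]
 [ 0.4512 -0.1726  0.018 ]
 [ 0.4158 -0.1752  0.018 ]
 [ 0.4138 -0.1424  0.018 ]] [ 0.43215472 -0.15741645  0.018     ]
grip top [0.4329924  0.30935921 0.086     ] redline [0.43631786 0.3136322  0.086     ] [0.44628556 0.29889948 0.086     ]
stand [0.43169232 0.31066849 0.0185    ]
bottle [ 0.58576404 -0.15128432  0.11      ] dish [0.60366935 0.28475114 0.014     ]
[[0.4251 0.3356 0.086 ]
 [0.4536 0.3014 0.086 ]
 [0.4429 0.2852 0.086 ]
 [0.4132 0.3219 0.086 ]] [0.43370798 0.31104461 0.086     ]
```

```bash
python3 - <<'E'
from h import *
im=bot.read_camera("side"); crop(im,0,120,400,264,2,"pics/side1.png")
E
```

```text
(no output)
```

View pics/side1.png

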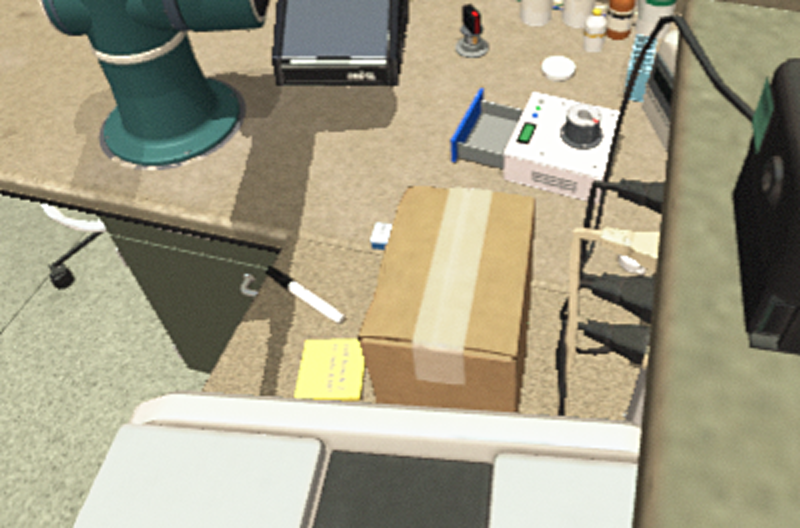

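```bash
python3 - <<'E'
from h import *
c=bot.camera_info("top"); f=lambda u,v,z: pt(c,(u+.5)/1.5625-.5,(v+.5)/1.5625-.5,z).round(3)
print("carton base",f(500,350,0),f(637,325,0),"top for .12",f(500,250,.12),f(505,302,.12))
cs=bot.camera_info("side"); g=lambda u,v,z: pt(cs,(u+.5)/2-.5,120+(v+.5)/2-.5,z).round(3)
for z in (.06,.1,.14,.18): print(z,"side carton corners",g(415,187,z),g(362,340,z),"top cam",f(502,302,z))
print("box side",g(383,236,.009))
print(totool([.32,-.26,.23]),totool([.39,-.157,.17]))
E
```

```text
carton base [ 0.511 -0.245  0.   ] [ 0.558 -0.509  0.   ] top for .12 [ 0.671 -0.23   0.12 ] [ 0.578 -0.235  0.12 ]
0.06 side carton corners [ 0.462 -0.097  0.06 ] [ 0.478 -0.343  0.06 ] top cam [ 0.591 -0.241  0.06 ]
0.1 side carton corners [ 0.476 -0.131  0.1  ] [ 0.491 -0.363  0.1  ] top cam [ 0.582 -0.233  0.1  ]
0.14 side carton corners [ 0.49  -0.165  0.14 ] [ 0.504 -0.384  0.14 ] top cam [ 0.574 -0.226  0.14 ]
0.18 side carton corners [ 0.504 -0.199  0.18 ] [ 0.517 -0.405  0.18 ] top cam [ 0.565 -0.218  0.18 ]
box side [ 0.43  -0.154  0.009]
tcp [ 0.2613 -0.6218  0.2304] yaw of tool y -1.173 toolz [-0.001  0.001 -1.   ]
tcp [ 0.2613 -0.6218  0.2304] yaw of tool y -1.173 toolz [-0.001  0.001 -1.   ]
[ 0.1943 -0.3108  0.0009] [ 0.2987 -0.3786  0.061 ]
```

The rows are not in the units I measure in: shifts go in shares of 62.5 mm. I convert before sending: -0.052 m is -0.832, 0.033 m is 0.528.

```bash
python3 jog.py '0.528 -0.832 0 0 | 0.528 -0.832 0 0 | 0.528 -0.832 0 0 | 0.528 -0.832 0 0 | 0.528 -0.832 0 0' 0.7
python3 jog.py '0.48 -0.8 0 0.1 | 0.72 -0.48 0.16 0.1 | 0.72 -0.48 0.32 0.12 | 0 0 0.32 0 | 0 0 0 0'
python3 - <<'E'
from h import *
print(totool([.432,-.157,.003]))
c=bot.camera_info("wrist");im=bot.read_camera("wrist"); np.save("w1.npy",c["extrinsics"]); print(c)
cv2.imwrite("pics/w1.png",cv2.resize(im[:,:,::-1],(800,600),interpolation=cv2.INTER_CUBIC))
for d in [(-.017,-.017),(.017,.017)]: print(proj(c,[.432+d[0],-.157+d[1],.018])*1.5625)
E
```

```text
time: 0.82
tool_pos: [0.3128, -0.3167, 0.2311]
tcp_rot: [-3.08, -0.62, -0.001]
wrist_force: [0.4, 0.2, -0.4]
width: 0.696
grip_force: 0.0
time: 1.45
tool_pos: [0.3924, -0.1793, 0.1795]
tcp_rot: [-3.137, -0.125, 0.006]
wrist_force: [0.0, -0.0, 0.1]
width: 0.702
grip_force: 0.0
tcp [ 0.3924 -0.1793  0.1795] yaw of tool y -1.491 toolz [-0.004  0.002 -1.   ]
[ 0.0419 -0.0187  0.1764]
{'intrinsics': array([[308.39567133,   0.        , 247.55805139],
       [  0.        , 308.39567133, 191.53814873],
       [  0.        ,   0.        ,   1.        ]]), 'k1': -0.08262328438759675, 'extrinsics': array([[ 0.08072735, -0.95566907, -0.28316023,  0.46450995],
       [-0.99673324, -0.07809534, -0.02059023, -0.17525866],
       [-0.00243605,  0.28389741, -0.95885157,  0.32281618],
       [ 0.        ,  0.        ,  0.        ,  1.        ]])}
[379.72525981 237.49964787]
[329.13015421 178.80482961]
```

View pics/w1.png

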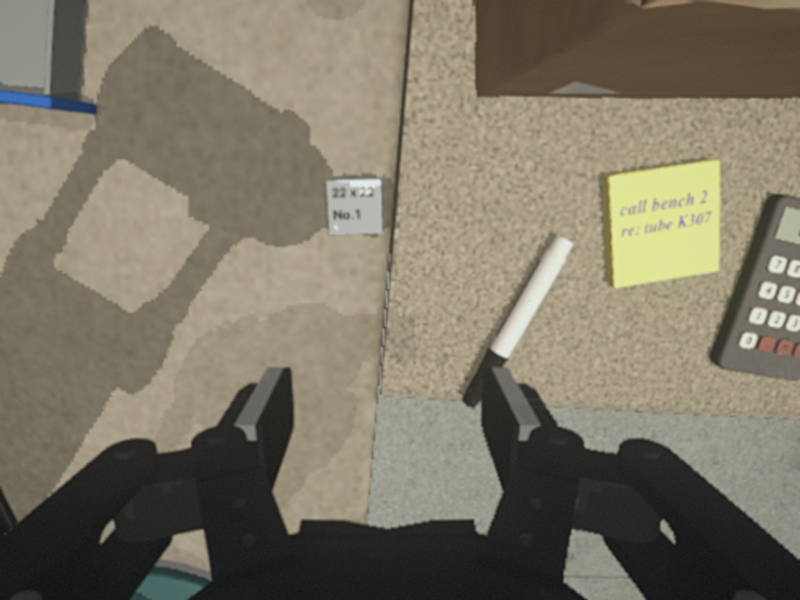

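The box label corners are at about (327,179), (381,177), (383,235) and (330,236), centred near (355,207). That matches the top-view estimate to within a pixel or so, so I'll descend on it.

Converted, 0.006 m is 0.096, 0.05 m is 0.8.

```bash
python3 jog.py '0.336 -0.1504 0.8 0 | 0.336 -0.1488 0.8 0 | 0 0 0.72 0 | 0 0 0.4 0 | 0 0 0.096 0'
python3 jog.py '0 0 0.016 0 | 0 0 0 0 | 0 0 0 0 | 0 0 0 0' 0 30
```

```text
time: 2.12
tool_pos: [0.433, -0.1594, 0.0044]
tcp_rot: [-3.138, -0.119, 0.003]
wrist_force: [-0.0, 0.5, -0.8]
width: 0.699
grip_force: 0.0
time: 2.62
tool_pos: [0.4354, -0.1597, 0.0058]
tcp_rot: [3.138, 0.122, 0.004]
wrist_force: [-1.1, -1.6, 6.7]
width: 0.391
grip_force: 30.9
```

Converted, -0.055 m is -0.88, -0.05 m is -0.8.

```bash
python3 jog.py '0 0 -0.8 0 | 0 0 -0.88 0 | 0.32 -0.8 0 0 | 0.48 -0.8 0 0 | 0.48 -0.8 0 0'
python3 jog.py '0.48 -0.8 0 0 | 0 -0.32 0 0.17 | 0 0 0 0'
python3 - <<'E'
from h import *
print(bot.read_state()["width"],totool([.535,.076,.0145]))
c=bot.camera_info("wrist");im=bot.read_camera("wrist"); np.save("w2.npy",c["extrinsics"])
cv2.imwrite("pics/w2.png",cv2.resize(im[:,:,::-1],(800,600),interpolation=cv2.INTER_CUBIC))
E
```

```text
time: 3.25
tool_pos: [0.5028, -0.0017, 0.1101]
tcp_rot: [3.139, 0.121, 0.003]
wrist_force: [1.2, -0.4, -0.2]
width: 0.388
grip_force: 30.3
time: 3.62
tool_pos: [0.5263, 0.0706, 0.1092]
tcp_rot: [-3.139, 0.138, 0.001]
wrist_force: [-1.0, -0.3, -0.3]
width: 0.388
grip_force: 30.3
tcp [0.5263 0.0706 0.1092] yaw of tool y -1.659 toolz [-0.  0. -1.]
0.38798290748113873 [ 0.0082 -0.0062  0.0947]
```

View pics/w2.png

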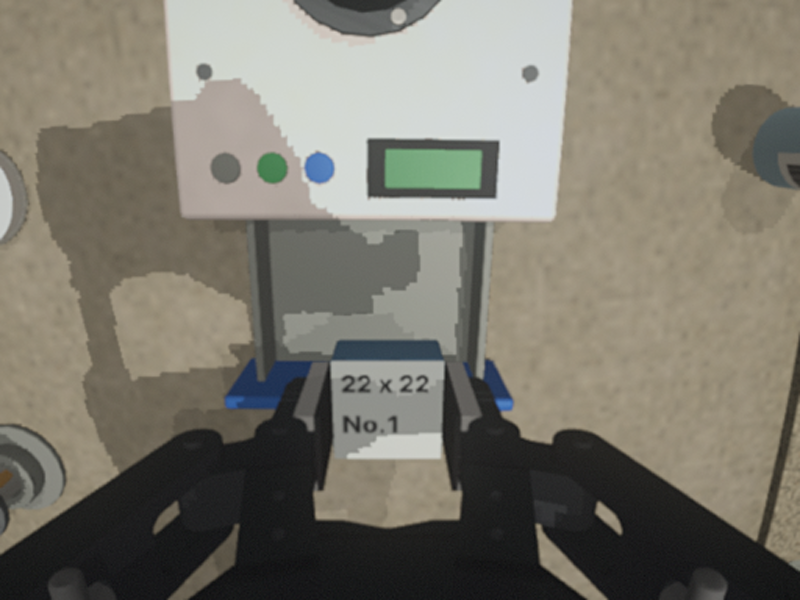

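The box is held squarely between the pads. The drawer front's top edge runs from (228,403) to (511,406), and the machine's front top edge from (182,217) to (556,219).

```bash
python3 - <<'E'
from h import *
c=bot.camera_info("wrist"); f=lambda u,v,z: pt(c,(u+.5)/1.5625-.5,(v+.5)/1.5625-.5,z).round(4)
a,b=f(227,399,.052),f(512,400,.052);print(a,b,np.linalg.norm(a-b),(a+b)/2)
a,b=f(182,216,.063),f(556,218,.063);print(a,b,np.linalg.norm(a-b),(a+b)/2)
print("blue front inner top",f(370,362,.052))
E
```

```text
[0.4974 0.1459 0.052 ] [0.4855 0.0132 0.052 ] 0.1332325035417409 [0.49145 0.07955 0.052  ]
[0.584  0.1449 0.063 ] [ 0.5701 -0.0027  0.063 ] 0.14825306067666866 [0.57705 0.0711  0.063  ]
blue front inner top [0.5106 0.0773 0.052 ]
```

Converted, -0.0055 m is -0.088, 0.03 m is 0.48.

```bash
python3 jog.py '0.16 -0.088 0.48 0 | 0 0 0.48 0 | 0 0 0.384 0 | 0 0 0.16 0 | 0 0 0 0'
python3 jog.py '0 0 0 0 | 0 0 0 0 | 0 0 0 0' 0.6
```

```text
time: 4.3
tool_pos: [0.5379, 0.0725, 0.0159]
tcp_rot: [3.138, -0.145, 0.002]
wrist_force: [0.5, -0.1, -0.6]
width: 0.387
grip_force: 30.6
time: 4.68
tool_pos: [0.5371, 0.0735, 0.0156]
tcp_rot: [-3.138, 0.145, -0.001]
wrist_force: [0.2, 0.2, 0.4]
width: 0.6
grip_force: 0.0
```

Converted, -0.055 m is -0.88, -0.05 m is -0.8.

```bash
python3 jog.py '0 0 -0.64 0 | 0 0 -0.88 0 | -0.72 0 0 0 | -0.8 0 0 0 | 0 0 0 0'
python3 - <<'E'
from h import *
im=bot.read_camera("top"); crop(im,170,140,100,100,5,"pics/t3.png")
E
python3 jog.py '0 0 0.72 0 | 0 0 0.72 0 | 0 0 0 0 | 0 0 0 0' 0 30
```

```text
time: 5.3
tool_pos: [0.4379, 0.0823, 0.109]
tcp_rot: [3.138, -0.143, -0.006]
wrist_force: [0.4, -0.1, -1.1]
width: 0.596
grip_force: 0.0
time: 5.85
tool_pos: [0.4442, 0.0824, 0.0214]
tcp_rot: [-3.138, 0.145, -0.002]
wrist_force: [0.1, 0.4, 0.5]
width: -0.0
grip_force: 0.0
```

View pics/t3.png

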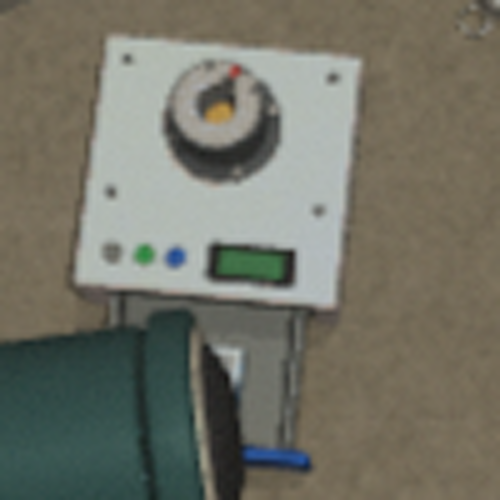

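The box label shows at (232,365) inside the drawer, clear of its walls. Now I'll push the drawer shut.

Converted, 0.02 m is 0.32, 0.015 m is 0.24.

```bash
python3 jog.py '0.32 0 0 0 | 0.16 0 0 0 | 0.16 0 0 0 | 0.24 0 0 0 | 0.24 0 0 0'
python3 jog.py '0.24 0 0 0 | 0.192 0 0 0 | 0.128 0 0 0 | 0.08 0 0 0 | 0.048 0 0 0'
```

```text
time: 6.48
tool_pos: [0.5129, 0.0757, 0.0204]
tcp_rot: [3.138, -0.145, -0.0]
wrist_force: [-0.4, -0.2, 0.9]
width: 0.003
grip_force: 0.8
time: 7.1
tool_pos: [0.555, 0.0718, 0.0201]
tcp_rot: [3.138, -0.145, -0.001]
wrist_force: [-1.1, -0.4, 0.1]
width: -0.003
grip_force: 0.6
```

Converted, 0.004 m is 0.064.

```bash
python3 jog.py '0.064 0 0 0 | 0.064 0 0 0 | 0.064 0 0 0';python3 jog.py '0.064 0 0 0 | 0.048 0 0 0'
```

```text
time: 7.48
tool_pos: [0.5565, 0.0715, 0.0187]
tcp_rot: [3.137, -0.145, -0.035]
wrist_force: [-31.9, 3.1, 20.1]
width: -0.004
grip_force: 16.1
time: 7.72
tool_pos: [0.5562, 0.0714, 0.0181]
tcp_rot: [3.137, -0.146, -0.058]
wrist_force: [-48.4, 6.2, 40.9]
width: -0.004
grip_force: 25.6
```

Converted, -0.06 m is -0.96, -0.03 m is -0.48.

```bash
python3 jog.py '-0.48 0 0 0 | -0.32 0 0 0 | 0 0 -0.88 0 | 0 0 -0.96 0 | 0.48 0 -0.96 0'
python3 jog.py '0.8 0 -0.64 0 | 0.64 0 0 0 | 0 0 0 0 | 0 0 0 0' 0.6
python3 - <<'E'
from h import *
totool([0,0,0])
c=bot.camera_info("wrist");im=bot.read_camera("wrist"); np.savez("w3.npz",im=im,E=c["extrinsics"])
p=proj(c,[.674,.0625,.105]);print(p,proj(c,[.674+.0265,.0625,.105]))
x0,y0=int(p[0])-64,max(0,int(p[1])-48);print(x0,y0); crop(im,x0,y0,128,96,6,"pics/w3.png")
E
```

```text
time: 8.35
tool_pos: [0.5508, 0.0725, 0.1931]
tcp_rot: [-3.138, 0.144, -0.0]
wrist_force: [0.9, 0.6, 0.5]
width: 0.004
grip_force: 0.0
time: 8.85
tool_pos: [0.6394, 0.064, 0.2293]
tcp_rot: [3.138, -0.145, -0.003]
wrist_force: [-0.2, 0.6, -0.4]
width: 0.6
grip_force: 0.0
tcp [0.6394 0.064  0.2293] yaw of tool y -1.663 toolz [-0.002  0.    -1.   ]
[244.25682169 146.00883731] [241.32369586 114.98092247]
180 98
```

View pics/w3.png

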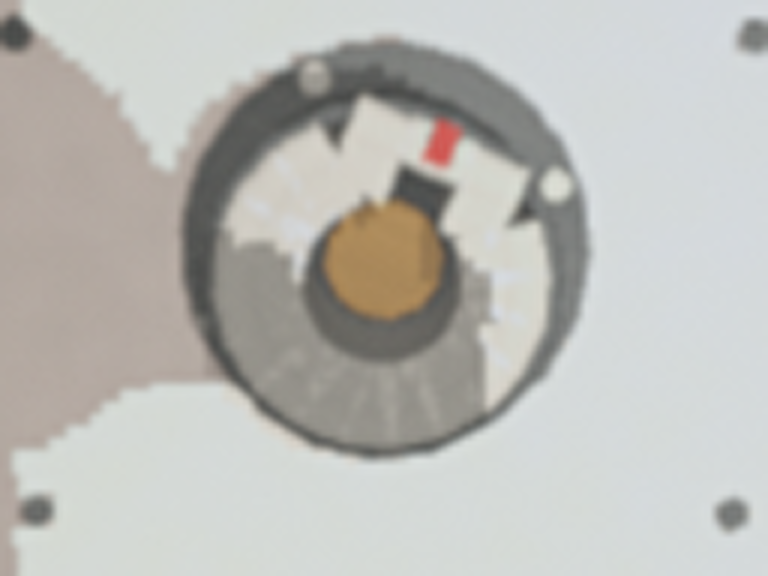

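The bore on the hub face is centred at about (382,282). The keyway's outer end is at (424,172) and the red mark at (443,142), so the keyway does point away from the robot. The ejector is the brass disc at (383,260).

```bash
python3 - <<'E'
from h import *
c=bot.camera_info("wrist"); c["extrinsics"]=np.load("w3.npz")["E"]
f=lambda u,v,z=.105: pt(c,180+(u+.5)/6-.5,98+(v+.5)/6-.5,z)
h=f(382,282); print("hub",h,"bore d",np.linalg.norm(f(303,282)-f(461,282)))
for p in((424,172),(443,142)): d=f(*p)-h; print(np.linalg.norm(d),np.arctan2(d[1],d[0]))
print("face edges",f(381,455)+0,f(212,282),f(550,282))
# machine screws
print(f(15,33,.063),f(756,36,.063),f(37,511,.063),f(732,514,.063))
print(totool([.36,.31,.23]))
E
```

```text
hub [0.67531432 0.06325345 0.105     ] bore d 0.02284980952306999
0.01682526075441392 -0.4583089874457613
0.02174216963232522 -0.5041794904047954
face edges [0.64978418 0.06583378 0.105     ] [0.67759295 0.08775402 0.105     ] [0.67312009 0.03905205 0.105     ]
[0.71570768 0.11991215 0.063     ] [7.04197631e-01 8.61915930e-05 6.30000000e-02] [0.63573677 0.12777677 0.063     ] [0.62420829 0.00769953 0.063     ]
tcp [0.639  0.0641 0.2293] yaw of tool y -1.663 toolz [-0.002  0.    -1.   ]
[-3.005e-01 -2.192e-01 -1.000e-04]
```

```bash
python3 jog.py '-0.752 -0.56 0 0 | -0.752 -0.56 0 0 | -0.752 -0.56 0 0 | -0.752 -0.56 0 0 | -0.752 -0.56 0 0'
python3 jog.py '-0.752 -0.56 0 0 | 0 0 0 0 | 0 0 0 0'
python3 - <<'E'
from h import *
totool([0,0,0])
c=bot.camera_info("wrist");im=bot.read_camera("wrist"); np.savez("w4.npz",im=im,E=c["extrinsics"])
p=proj(c,[.433,.31,.086]);print(p)
x0,y0=int(p[0])-64,max(0,int(p[1])-48);print(x0,y0); crop(im,x0,y0,128,96,6,"pics/w4.png")
E
```

```text
time: 9.52
tool_pos: [0.4196, 0.2604, 0.2299]
tcp_rot: [-3.138, 0.145, 0.0]
wrist_force: [-0.4, 0.7, 0.4]
width: 0.596
grip_force: 0.0
time: 9.9
tool_pos: [0.3782, 0.2987, 0.2301]
tcp_rot: [3.138, -0.142, 0.001]
wrist_force: [0.5, -0.5, 0.4]
width: 0.599
grip_force: 0.0
tcp [0.3782 0.2987 0.2301] yaw of tool y -1.661 toolz [ 0. -0. -1.]
[228.48000516 122.68135387]
164 74
```

View pics/w4.png

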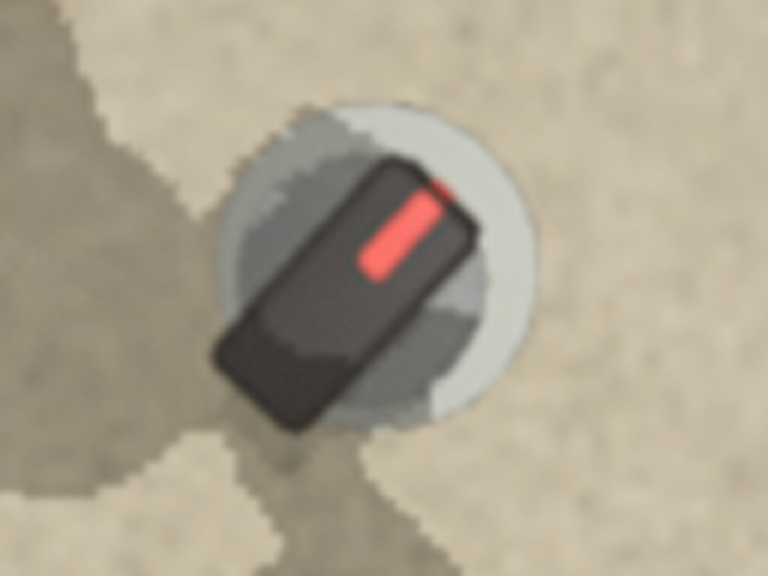

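The grip's top corners are at about (215,357), (296,432), (476,235) and (397,157), centred near (346,295). The red line runs from (372,268) to (432,202), toward the key side.

```bash
python3 - <<'E'
from h import *
c=bot.camera_info("wrist"); c["extrinsics"]=np.load("w4.npz")["E"]
f=lambda u,v,z=.086: pt(c,164+(u+.5)/6-.5,74+(v+.5)/6-.5,z)
a,b,d,e=[f(*p) for p in((215,357),(296,432),(476,235),(397,157))]
m=(a+b+d+e)/4; x=(d+e-a-b)/2; print("grip",m,"len",np.linalg.norm(x),"w",np.linalg.norm(a-b),np.linalg.norm(d-e),"yaw",np.arctan2(x[1],x[0]),[np.arctan2(*(q)[[1,0]]) for q in(e-a,d-b)])
r=f(432,202)-f(372,268);print("red yaw",np.arctan2(r[1],r[0]))
print("stand",f(378,268,.0185),np.linalg.norm(f(216,268,.0185)-f(538,268,.0185)))
print(totool(m))
E
```

```text
grip [0.43333308 0.31680443 0.086     ] len 0.04112405376762336 w 0.016850513033637098 0.016486187664785056 yaw -0.8491023889057706 [np.float64(-0.8535379329760217), np.float64(-0.844649619397688)]
red yaw -0.8459506024415683
stand [0.43420392 0.31607777 0.0185    ] 0.060574413127104786
tcp [0.3788 0.2984 0.2301] yaw of tool y -1.663 toolz [ 0. -0. -1.]
[ 0.0525 -0.0234  0.1441]
```

```bash
python3 -c "
from h import *
print(bot.read_state()['q'].round(3))"
python3 jog.py '0.84 -0.32 0 -0.18 | 0 0 0 -0.18 | 0 0 0 -0.18 | 0 0 0 -0.18 | 0 0 0 -0.18'
python3 jog.py '0 0 0 -0.186 | 0 0 0 -0.186 | 0 0 0 -0.186 | 0 0 0 -0.186 | 0 0 0 -0.186'
python3 jog.py '0 0 0 -0.186 | 0 0 0 -0.186 | 0 0 0 -0.186 | 0 0 0 0 | 0 0 0 0'
python3 -c "
from h import *
print(totool([.4335,.3165,.05]),bot.read_state()['q'].round(3))"
```

```text
[ 6.160e-01 -1.060e-01  2.004e+00 -1.000e-03  1.244e+00  2.279e+00]
time: 10.58
tool_pos: [0.4343, 0.3125, 0.2298]
tcp_rot: [2.887, 1.239, -0.001]
wrist_force: [0.2, 0.4, -0.4]
width: 0.602
grip_force: 0.0
time: 11.2
tool_pos: [0.4342, 0.3125, 0.2299]
tcp_rot: [2.025, 2.402, -0.001]
wrist_force: [1.4, 0.8, 0.6]
width: 0.6
grip_force: 0.0
time: 11.82
tool_pos: [0.4337, 0.3133, 0.2301]
tcp_rot: [-1.296, -2.862, 0.0]
wrist_force: [0.8, 0.8, -0.3]
width: 0.6
grip_force: 0.0
tcp [0.4337 0.3133 0.2301] yaw of tool y 0.72 toolz [-0. -0. -1.]
[0.0025 0.002  0.1801] [ 0.579 -0.     1.904 -0.     1.239 -0.141]
```

```bash
python3 jog.py '0.04 0.032 0.8 0 | 0 0 0.8 0 | 0 0 0.64 0 | 0 0 0.4 0 | 0 0 0.24 0'
python3 jog.py '0 0 0 0 | 0 0 0 0 | 0 0 0 0 | 0 0 0 0' 0 70
```

```text
time: 12.45
tool_pos: [0.4322, 0.3166, 0.0485]
tcp_rot: [-1.292, -2.862, 0.003]
wrist_force: [0.1, 0.4, 0.6]
width: 0.601
grip_force: 0.0
time: 12.95
tool_pos: [0.4336, 0.3178, 0.0513]
tcp_rot: [1.289, 2.864, 0.003]
wrist_force: [0.2, 0.3, 2.0]
width: 0.224
grip_force: 68.9
```

Converted, -0.045 m is -0.72, -0.04 m is -0.64.

```bash
python3 jog.py '0 0 -0.32 0 | 0 0 -0.48 0 | 0 0 -0.72 0 | 0 0 -0.64 -0.18 | 0 0 0 -0.18'
python3 jog.py '0 0 0 0 | 0 0 0 0'
python3 -c "
from h import *
print(totool([.6753,.0633,.181]),bot.read_state()['width'],bot.read_state()['wrist_force'])"
```

```text
time: 13.58
tool_pos: [0.4354, 0.3191, 0.1903]
tcp_rot: [0.745, 3.046, 0.011]
wrist_force: [0.0, 0.2, -2.1]
width: 0.225
grip_force: 69.1
time: 13.82
tool_pos: [0.4322, 0.3169, 0.1844]
tcp_rot: [-0.76, -3.047, 0.002]
wrist_force: [0.6, 0.3, -1.5]
width: 0.223
grip_force: 69.1
tcp [0.4322 0.3169 0.1844] yaw of tool y 1.082 toolz [-0.001 -0.001 -1.   ]
[-0.3337 -0.1097  0.0032] 0.22343503876010884 [ 0.61178748  0.26117607 -1.50248896]
```

```bash
python3 jog.py '-0.8 -0.264 0 0 | -0.912 -0.304 0 0 | -0.912 -0.304 0 0 | -0.912 -0.304 0 0 | -0.912 -0.304 0 0'
python3 jog.py '-0.64 -0.208 0 0 | -0.2512 -0.0672 0 0 | 0 0 0 0 | 0 0 0 0'
python3 - <<'E'
from h import *
print(totool([.6753,.0633,.181]))
c=bot.camera_info("wrist");im=bot.read_camera("wrist"); np.savez("w5.npz",im=im,E=c["extrinsics"])
print(proj(c,[.6753,.0633,.105]),c["extrinsics"][:3,3])
im2=bot.read_camera("top");p=proj(bot.camera_info("top"),[.6753,.0633,.14]);x,y=map(int,p);print(p)
a=cv2.resize(im[:,:,::-1],(400,300)); b=cv2.resize(im2[y-30:y+45,x-50:x+50,::-1],(400,300),interpolation=cv2.INTER_CUBIC)
s=bot.camera_info("side");q=proj(s,[.6753,.0633,.12]);im3=bot.read_camera("side");x,y=map(int,q);d=cv2.resize(im3[y-45:y+30,x-50:x+50,::-1],(400,300),interpolation=cv2.INTER_CUBIC);print(q)
cv2.imwrite("pics/w5.png",np.vstack([np.hstack([a,b]),np.hstack([d,0*d])]))
E
```

```text
time: 14.45
tool_pos: [0.636, 0.1042, 0.1838]
tcp_rot: [-0.759, -3.046, 0.001]
wrist_force: [1.2, 0.2, -1.4]
width: 0.226
grip_force: 69.1
time: 14.95
tool_pos: [0.6755, 0.0658, 0.1846]
tcp_rot: [-0.754, -3.048, -0.0]
wrist_force: [-0.7, -0.1, -2.5]
width: 0.221
grip_force: 69.1
tcp [0.6755 0.0658 0.1846] yaw of tool y 1.085 toolz [-0.002  0.001 -1.   ]
[-0.001  -0.0023  0.0036]
[245.66312558 199.38326993] [0.61319537 0.09763308 0.32826501]
[211.49396029 156.18190327]
[292.00982415 173.43397808]
```

View pics/w5.png

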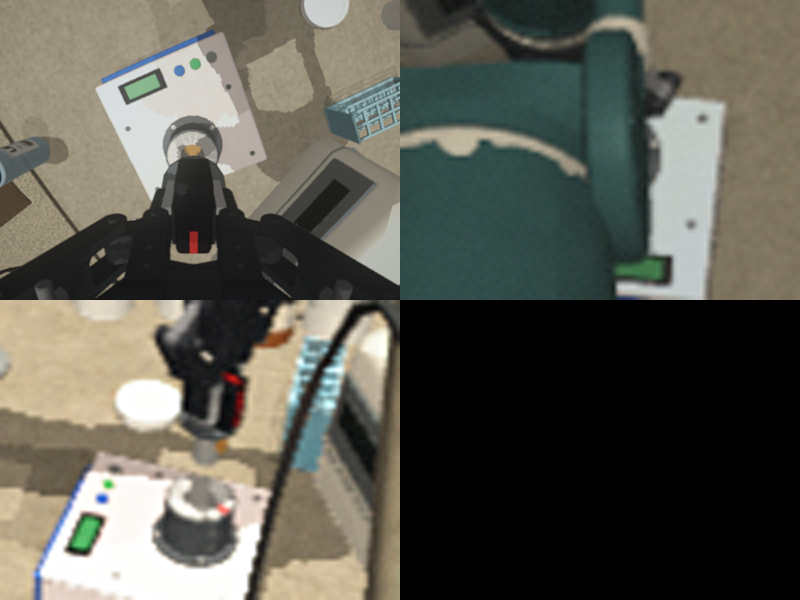

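The wrist view shows the shaft gripped with its red line central, and the drawer closed. The side view shows the tip just above the hub with the red end on the same side as the hub's red mark. Now I'll lower it.

Converted, 0.01 m is 0.16, 0.004 m is 0.064.

```bash
python3 jog.py '0 -0.0368 0.24 0 | 0 0 0.16 0 | 0 0 0.096 0 | 0 0 0.08 0 | 0 0 0.064 0'
python3 jog.py '0 0 0.064 0 | 0 0 0.064 0 | 0 0 0.048 0 | 0 0 0 0'
python3 -c "
from h import *
print(totool([.6753,.0633,.1]))"
```

```text
time: 15.72
tool_pos: [0.6758, 0.0626, 0.145]
tcp_rot: [0.756, 3.049, 0.0]
wrist_force: [0.5, -0.3, -1.5]
width: 0.227
grip_force: 69.1
time: 16.23
tool_pos: [0.6755, 0.0626, 0.1339]
tcp_rot: [-0.756, -3.049, -0.0]
wrist_force: [-0.1, 0.9, -2.3]
width: 0.222
grip_force: 69.1
tcp [0.6755 0.0626 0.1339] yaw of tool y 1.085 toolz [-0.  0. -1.]
[0.0005 0.0005 0.0339]
```

Converted, 0.003 m is 0.048.

```bash
python3 jog.py '0 0 0.048 0 | 0 0 0.048 0 | 0 0 0.048 0 | 0 0 0 0'
```

```text
time: 16.73
tool_pos: [0.6756, 0.0626, 0.1248]
tcp_rot: [-0.756, -3.049, -0.0]
wrist_force: [0.7, 1.1, -2.6]
width: 0.228
grip_force: 69.0
```

The key has dropped into the keyway with no force. Next I'll press it home against the spring.

```bash
python3 jog.py '0 0 0.048 0 | 0 0 0.048 0 | 0 0 0.048 0 | 0 0 0 0' - 110
python3 jog.py '0 0 0.032 0 | 0 0 0.032 0 | 0 0 0 0 | 0 0 0 0'
```

```text
time: 17.23
tool_pos: [0.676, 0.0625, 0.1169]
tcp_rot: [0.755, 3.049, 0.0]
wrist_force: [-1.2, 1.4, 3.8]
width: 0.216
grip_force: 108.6
time: 17.73
tool_pos: [0.676, 0.0625, 0.1155]
tcp_rot: [0.755, 3.048, 0.0]
wrist_force: [-6.9, 1.1, 15.1]
width: 0.218
grip_force: 110.2
```

```bash
python3 jog.py '0 0 0.032 0 | 0 0 0.016 0 | 0 0 0 0 | 0 0 0 0'
python3 - <<'E'
from h import *
im3=bot.read_camera("side");im=bot.read_camera("wrist")
x,y=292,173;d=cv2.resize(im3[y-45:y+30,x-50:x+50,::-1],(400,300),interpolation=cv2.INTER_CUBIC)
cv2.imwrite("pics/f.png",np.hstack([d,cv2.resize(im[:,:,::-1],(400,300))]));s=bot.read_state();print(s["wrist_force"],s["tool_pos"],s["time"])
E
```

```text
time: 18.23
tool_pos: [0.6761, 0.0625, 0.1154]
tcp_rot: [0.755, 3.048, 0.001]
wrist_force: [-12.8, 0.8, 27.3]
width: 0.216
grip_force: 111.9
[-12.8183044    0.50261621  26.66330626] [0.67604027 0.06251064 0.11540325] 18.325
```

View pics/f.png

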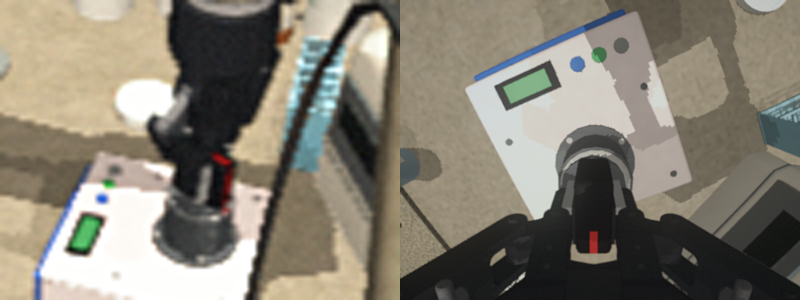

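The side view shows the flange flush on the hub at about (195,205). The wrist view shows the drawer shut along the front edge, with its blue line at (550,45). The force is steady at 27 N, so I'm handing in.

```bash
python3 -c "
from workcell import bot
print(bot.finish_job())"
```

```text
the job is handed in; nothing more can be done
None
```

The job is handed in at about 18 s: the box is in the shut drawer, and the shaft is home in the hub with its key in the keyway, still gripped at about 110 N and pressed down with about 27 N; no verdict was returned.

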